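# Level the packing-bench scale with the spirit level

## Robot

A 6-joint arm with a two-finger parallel gripper is mounted at the origin on the work surface. World frame = base frame: x ahead of the robot, y to its left, z up, the work surface at z = 0. Lengths are in m, angles in degrees, forces in N, time in s.
With the tool pointing down it reaches from about 0.35 to 0.875 m from the base axis. Payload 4.2 kg.
Tool frame: the origin (TCP) lies between the finger pads; the fingertips stand 19 mm ahead of it and the grasp point (between the pads) is the TCP; z points along the fingers, y is the line along which they close (so a half turn about z gives the same grasp; the last joint's range is limited). The gripper opens to 87 mm and grips with 3 to 60 N. Pads are 19 mm wide; open, the fingers measure 117 mm over their backs; the gripper's body (75 mm by 190 mm) begins 51 mm behind the grasp point.
Start: joints at [86.551, 22.042, 0.453, 0, -68.411, -14.817], TCP at [0.196, 0.593, 0.242] pointing down, gripper open.
Joint ranges: [-179.83, 179.83], [-69.29, 118.12], [-61.27, 80.66], [-181.25, 117.63], [-171.15, -9.14], [-177.46, 177.46]. Speed limits (degrees/s): [159.86, 159.86, 180, 180, 180, 180].

## Interface

Orientations are given as a 3x3 rotation matrix whose columns are the frame's x, y, z axes.
In Python, from station import r gives the robot as it stands.
- The arm moves only by the tool drive_tool, never from a script. Its argument "steps" is one flat list of numbers, 7 for each row, row after row: the turn, a rotation vector about the tool's x, y, z in rad, then the shift along the tool's x, y, z in m, then the opening, from 0 (shut) to 1 (fully open). A call has 1 to 10 rows; each row shifts and turns the commanded pose from where the row before left it, along the tool's axes as they then stand; what a row does not reach is not made up. A row lasts 1/12 s, in which the tool goes at most 41.7 mm and 7.16 degrees, less where a joint would pass 70% of its speed; a pose out of reach is approached as far as the arm can. A call is refused whole if a number of a shift passes 0.0417 or a number of a turn 0.125, either way. A call with a gripper value outside its range is refused whole. The fingers move at their own pace and stop on an object; the grip force is fixed at half the most. Time passes only in rows, so rows that do not move let the fingers close. It gives the time, the measured TCP pose, the force, the opening and the grip force at its end, in the units of the state.
- r.sense(): the state, without advancing time (a new reading comes with each control period).
- r.capture(name): name is "scene" or "top" or "wrist"; returns the picture (384x512x3 uint8, blue, green, red); there is no depth.
- r.camera_params(name): a dict with "camera_matrix" (3x3 intrinsics, pixels), "extrinsics" (4x4, takes a point from world to camera coordinates). Camera axes: x right, y down, z forward; pixel columns grow to the right and rows downward; lengths in m; the calibration is good to about 2 mm. A picture is of the moment at which its call begins: read the wrist's pose just before it. camera_params takes no time and is no camera call; for the wrist camera it gives the pose at the moment of the call.
- r.finish_job(): hands the job in; it is judged then, once.
The state is a dict: "time_s": time; "joints": joint angles; "joint_velocities": joint speeds; "effort": joint torques, N m; "tcp_pos": TCP position; "ee_rot": TCP orientation; "wrist_force": force on the tool from outside, world axes, zero at the start; "moment": the same for the moment, N m; "gripper_width": opening from 0.0 (shut) to 1.0 (fully open); "gripper_force": force on a finger pad.
Only numpy, scipy, OpenCV 4.12 (cv2) and the standard library are available. Lean on these libraries where they do the work, as an engineer would, in place of code of your own. Each camera call takes 0.05 s, during which the arm holds its last target. There are 200 camera calls.

## Task

Get the parcel scale level: stand the steel weight from its pan back in its own slot in the wooden rack, lay the spirit level flat across the middle of the pan, in line with the levelling foot that sticks out at the side, and let go while its bubble settles. Turn the foot's knurled knob until the bubble is centred between its two lines, then press down on top of the level with the fingers, gently but firmly, and finish while still pressing, with the bubble centred. Set things down without dropping them, and leave the other weights, the carton and the tape roll alone.

Things in the scene. Friction and masses are not known exactly. Their poses are not given: they have to be found in the camera images.
- pan (a point): Centre of the top face of the flat, rimless stainless pan of a low grey bench scale, 70 mm above the bench. The pan measures 200 mm (along this point's x) by 230 mm (y). A display console lies on the housing at the -x side, lower than the pan. The foot's arm sticks out at the -y side.
- foot_knob (a point): Centre of the levelling foot's round knurled steel knob: 36 mm across, 24 mm high, its middle 80 mm above the bench, on an upright 12 mm spindle, at x = -25, y = -170 mm from pan; its axis stands 55 mm outside the pan's edge. The cast arm below it reaches up to 50 mm above the bench. The turning axis is vertical.
- level_mid (a point): Centre (half-way up) of the loose aluminium spirit level, a box section 200 mm long (its x axis), 24 mm wide (y) and 40 mm high (z); at the start it lies on the bench, right way up, its centre 20 mm above the bench. Mass 0.36 kg. The vial lies in the middle of the top edge, 58 mm long, and is flush with it; the top can be pressed anywhere.
- bubble (a joint): The level's bubble: offset in m along the level's own x axis from the middle between its two dark lines; 0 = centred, limits -0.020 and 0.020. It goes to the higher end, about 3 mm per mrad of tilt, and takes about 1 s to settle. The bubble shows from above as a pale oval 10 to 17 mm long; the lines stand 21 mm apart, so when centred it shows equally between them.
- weight_mid (a point): Centre (half-way up) of the loose 0.5 kg stainless weight: a cylinder 40 mm in diameter and 46 mm high with a 22 mm knob on top, 60 mm high in all. It stands on the scale's pan at the start. Grip it round the body.
- weight_foot (a point): Centre of the underside of the same weight.
- slot (a point): Centre of the floor of the weight's own slot, the largest and only empty one of the three round bores in a fixed wooden rack (160 x 70 x 24 mm, long along this point's x). The bore is 44 mm in diameter and 10 mm deep; its floor is 14 mm above the bench and its rim 24 mm. The next bores lie 53 and 94 mm from it along +x.
- weight_200: Smaller steel weight, 29 mm in diameter and 46 mm high, standing in the middle bore of the rack. Leave it. Origin at its underside.
- weight_100: Smallest steel weight, 23 mm in diameter and 37 mm high, standing in the last bore of the rack. Leave it. Origin at its underside.
- carton: Loose cardboard carton 90 x 70 x 55 mm on the bench beyond the scale. Leave it. Origin at its underside.
- tape: Roll of parcel tape 86 mm in diameter and 48 mm high, lying flat on the bench beyond the scale. Leave it. Origin at its underside.
- level: The spirit level's body (see level_mid); its origin is the centre of its underside, x along its length, z up through its top.
- scale: Housing and pan of the scale, which does not shift on the bench; origin on the bench midway between its two plain feet, 100 mm along +y from the pan's middle line; axes as pan. It rests on these and on the levelling foot on its -y side. Only the tilt along y can be out (under 0.4 degrees, foot side low at the start); along x it is level.
- weight: The loose 0.5 kg weight (see weight_mid); origin at the centre of its underside.
- foot: The levelling foot itself; origin on the bench under the knob. Turning it clockwise, seen from above, lifts its side of the scale (the knob itself does not rise). It needs 0.06 N m and stays where it is left. At the start it must be turned clockwise by 0.8 to 1.9 rad to bring the scale level; 1 rad shifts the bubble by about 7 mm.
Mind the look-alikes: they are no part of the job. There is more than one size of the level; the job needs the largest. Leave any blue look-alike of the weight alone.

How it is judged:
By the outcome, as a careful person would: the job done as asked, in the order asked, and still so for the second after the job is handed in, while the arm keeps its last pose, push and grip.
It also fails if it takes over 72 s, if anything falls off the work surface, if the arm or the gripper's body presses on something with over 40 N, if the wrist force passes 120 N, or if a joint passes its speed limit or range.

## Working session

There is one attempt and no reset: what is moved stays moved. The work goes in short steps, Python scripts to look and compute and a tool call to move; the robot and the scene stay as the last step left them, time stands still between calls to the robot, and variables do not carry over. Pictures are saved under pics/ and viewed, at most 10 in all, crops included, and the job is handed in when it is done.

Besides the shell and the picture viewer there is one more tool, called after ">>>" by a JSON object that holds its "method" and its "body", one argument or row to a line. drive_tool: Moves the arm, as the interface text tells. Its arguments: {"type":"object","properties":{"steps":{"type":"array"}},"required":["steps"]}

```bash
mkdir -p pics; ls; python3 - <<'E'
from station import r
import cv2,numpy as np
a=r.capture("top");b=r.capture("scene")
cv2.imwrite("pics/top.png",a);cv2.imwrite("pics/scene.png",b)
cv2.imwrite("pics/both.png",np.vstack([cv2.resize(a,(800,600))]))
for n in("top","scene","wrist"):
    p=r.camera_params(n);print(n,np.round(p["camera_matrix"],1).tolist(),np.round(p["extrinsics"],3).tolist())
s=r.sense();print(s["time_s"],s["tcp_pos"],np.round(s["ee_rot"],3).tolist())
E
```

```text
pics
top [[400.9, 0.0, 261.4], [0.0, 400.9, 193.2], [0.0, 0.0, 1.0]] [[0.024, -0.999, 0.022, 0.041], [-0.988, -0.027, -0.15, 0.507], [0.15, -0.019, -0.988, 1.024], [0.0, 0.0, 0.0, 1.0]]
scene [[497.5, 0.0, 253.9], [0.0, 497.5, 194.1], [0.0, 0.0, 1.0]] [[0.896, 0.443, -0.005, -0.506], [0.267, -0.549, -0.792, -0.028], [-0.354, 0.709, -0.611, 1.462], [0.0, 0.0, 0.0, 1.0]]
wrist [[337.2, 0.0, 257.3], [0.0, 337.2, 189.4], [0.0, 0.0, 1.0]] [[-0.315, -0.949, 0.002, 0.624], [-0.916, 0.304, 0.263, -0.033], [-0.25, 0.081, -0.965, 0.391], [0.0, 0.0, 0.0, 1.0]]
0.1 [0.19572998 0.59303414 0.2405647 ] [[0.95, -0.314, -0.001], [-0.314, -0.95, -0.002], [0.0, 0.002, -1.0]]
```

View pics/both.png

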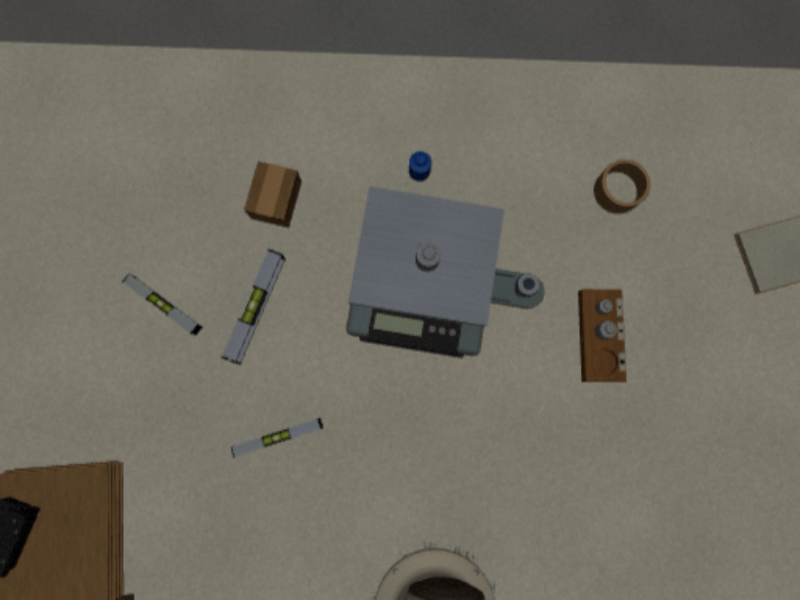

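View pics/scene.png

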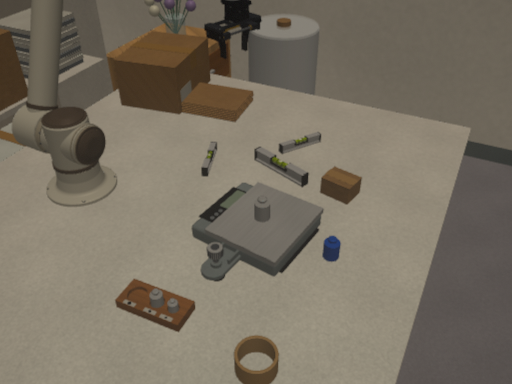

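Candidates in the 800x600 top view:
- **Levels:** (253,306) is the longest. (162,304) and (277,438) are shorter look-alikes.
- **Weights:** the grey one on the pan is at (428,256). The blue look-alike is at (420,165), and the rack weights are at (605,306) and (608,329).
- **Other parts:** the empty bore is at (603,362) and the knob at (528,285).

I choose the level at (253,306) and the grey weight on the pan, and check both in a close crop.

```bash
cat > h.py <<'E'
from station import r
import cv2,numpy as np
def ray(name,uv,z,P=None):
    "world point at height z seen at pixel uv"
    p=P or r.camera_params(name);K=np.array(p["camera_matrix"]);T=np.array(p["extrinsics"])
    d=T[:3,:3].T@np.linalg.inv(K)@np.array([uv[0],uv[1],1.]);c=-T[:3,:3].T@T[:3,3]
    return c+d*(z-c[2])/d[2]
def proj(name,X,P=None):
    p=P or r.camera_params(name);T=np.array(p["extrinsics"])
    q=np.array(p["camera_matrix"])@(T[:3,:3]@np.asarray(X)+T[:3,3]);return q[:2]/q[2]
E
python3 - <<'E'
from h import *
a=cv2.imread("pics/top.png")
cv2.imwrite("pics/c.png",cv2.resize(a[110:250,136:406],(800,415),interpolation=cv2.INTER_CUBIC))
f=lambda u,v,z:np.round(ray("top",(u/1.5625,v/1.5625),z),3)
for n,e in dict(big=((277,252),(231,361)),s1=((125,276),(199,331)),s2=((233,452),(322,423))).items():
    A,B=f(*e[0],.04),f(*e[1],.04);print(n,A,B,np.linalg.norm(A-B))
c=[f(u,v,.07) for u,v in((371,188),(503,208),(489,323),(350,304))];print("pan",c,np.mean(c,0))
print("weight",f(428,252,.13),"knob",f(528,284,.092),"slot",f(603,362,.024))
E
```

```text
big [0.585 0.28  0.04 ] [0.398 0.346 0.04 ] 0.19830532015051933
s1 [0.536 0.532 0.04 ] [0.447 0.402 0.04 ] 0.1575468184382027
s2 [0.251 0.333 0.04 ] [0.301 0.191 0.04 ] 0.15054567413247052
pan [array([0.693, 0.122, 0.07 ]), array([ 0.665, -0.101,  0.07 ]), array([ 0.469, -0.078,  0.07 ]), array([0.495, 0.15 , 0.07 ])] [0.5805  0.02325 0.07   ]
weight [0.571 0.027 0.13 ] knob [ 0.532 -0.138  0.092] slot [ 0.413 -0.28   0.024]
```

View pics/c.png

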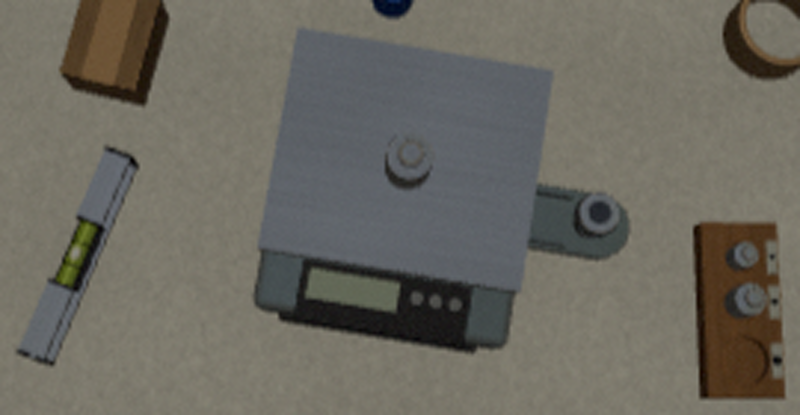

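The crop confirms both choices: the grey weight on the pan (knob at crop (410,152)) and the 198 mm level (crop (78,255)). The knob measures at the spot its pan offset predicts, within 4 mm. Moving above the weight with the tool squared to world.

>>> {"method": "drive_tool", "body": {
  "steps": [0,0,-0.107,0,0,0,1,0,0,-0.107,0,0,0,1,0,0,-0.107,0,0,0,1,0,0,0,0.022,0.033,0,1,0,0,0,0.022,0.033,0,1,0,0,0,0.022,0.033,0,1,0,0,0,0.022,0.033,0,1,0,0,0,0.022,0.033,0,1,0,0,0,0.022,0.033,0,1,0,0,0,0.022,0.033,0,1]
}}

```text
time_s: 0.93
tcp_pos: [0.3508, 0.3609, 0.2413]
ee_rot: [[1.0, 0.003, -0.0], [0.003, -1.0, -0.0], [-0.0, 0.0, -1.0]]
wrist_force: [0.5, 0.3, -0.1]
gripper_width: 1.003
gripper_force: 0.0
```

>>> {"method": "drive_tool", "body": {
  "steps": [0,0,0,0.022,0.033,0,1,0,0,0,0.022,0.033,0,1,0,0,0,0.022,0.033,0,1,0,0,0,0.022,0.033,0,1,0,0,0,0.022,0.033,0,1,0,0,0,0.022,0.033,0,1,0,0,0,0.022,0.033,0,1,0,0,0,0.022,0.033,0,1,0,0,0,0.022,0.033,0,1,0,0,0,0.022,0.033,0,1]
}}

```text
time_s: 1.77
tcp_pos: [0.5716, 0.0314, 0.2412]
ee_rot: [[1.0, 0.002, -0.001], [0.002, -1.0, -0.0], [-0.001, 0.0, -1.0]]
wrist_force: [0.6, 1.1, -0.6]
gripper_width: 1.001
gripper_force: 0.0
```

```bash
cat >> h.py <<'E'
def look(fn):
    s=r.sense();P=r.camera_params("wrist");a=r.capture("wrist");cv2.imwrite(fn,a)
    R=np.array(s["ee_rot"]);print("t",s["time_s"],"tcp",np.round(s["tcp_pos"],4),"yaw",np.degrees(np.arctan2(R[1,0],R[0,0])).round(2),"F",np.round(s["wrist_force"],1),"w",s["gripper_width"],s["gripper_force"])
    return a,P,s
def rel(X):
    "target minus TCP in tool axes"
    s=r.sense();return np.round(np.array(s["ee_rot"]).T@(np.asarray(X)-s["tcp_pos"]),4)
E
python3 - <<'E'
from h import *
import pickle
a,P,s=look("pics/w1.png");pickle.dump(P,open("P1","wb"))
E
```

```text
t 1.7667 tcp [0.5716 0.0314 0.2412] yaw 0.12 F [ 0.6  1.1 -0.6] w 1.0014010689875976 0.0
```

View pics/w1.png

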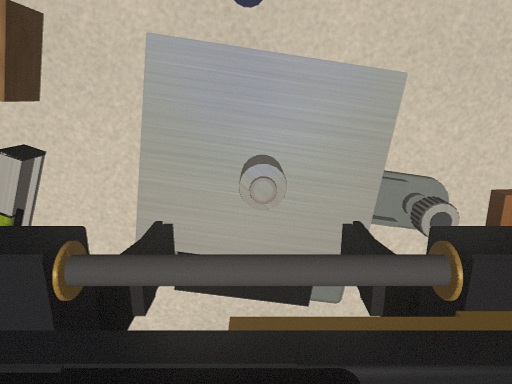

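The wrist view shows the weight knob's top at (263,190), pan corners at (146,33) and (406,72), the foot knob's top at about (441,221), and both fingers clear of everything.

```bash
python3 - <<'E'
from h import *
import pickle
P=pickle.load(open("P1","rb"))
w=ray("wrist",(263,190),.130,P);print("w",w,rel([w[0],w[1],.104]))
a=ray("wrist",(146,33),.07,P);b=ray("wrist",(406,72),.07,P);print(a,b,np.linalg.norm(a-b),np.degrees(np.arctan2(*(a-b)[[1,0]])))
y=(a-b)/np.linalg.norm(a-b);x=np.array([y[1],-y[0],0]);c=(a+b)/2-.1*x;print("pan",c,"knob pred",c-.025*x-.17*y,"knob",ray("wrist",(441,221),.092,P))
E
```

```text
w [0.57359679 0.0263842  0.13      ] [-0.0012 -0.      0.1367]
[0.69705997 0.12665214 0.07      ] [ 0.66547299 -0.10067682  0.07      ] 0.22951295309938669 82.0894947428653
pan [0.58221806 0.02675027 0.07      ] knob pred [ 0.5340595  -0.13819139  0.07      ] knob [ 0.53350438 -0.13913714  0.092     ]
```

>>> {"method": "drive_tool", "body": {
  "steps": [0,0,0,0,0,0.025,1,0,0,0,0,0,0.025,1,0,0,0,0,0,0.025,1,0,0,0,0,0,0.025,1,0,0,0,0,0,0.02,1,0,0,0,0,0,0.012,1,0,0,0,0,0,0.005,1,0,0,0,0,0,0,1,0,0,0,0,0,0,0,0,0,0,0,0,0,0]
}}

```text
time_s: 2.65
tcp_pos: [0.5719, 0.0336, 0.1057]
ee_rot: [[1.0, 0.002, 0.002], [0.002, -1.0, 0.0], [0.002, -0.0, -1.0]]
wrist_force: [-0.4, 0.4, 1.3]
gripper_width: 0.92
gripper_force: 0.0
```

>>> {"method": "drive_tool", "body": {
  "steps": [0,0,0,0,0,0,0,0,0,0,0,0,0,0,0,0,0,0,0,0,0,0,0,0,0,0,0,0,0,0,0,0,0,0,0,0,0,0,0,0,0,0]
}}

```text
time_s: 3.15
tcp_pos: [0.5709, 0.0325, 0.1049]
ee_rot: [[1.0, 0.002, -0.001], [0.002, -1.0, -0.001], [-0.001, 0.001, -1.0]]
wrist_force: [-1.3, -3.0, 1.7]
gripper_width: 0.478
gripper_force: 1.9
```

>>> {"method": "drive_tool", "body": {
  "steps": [0,0,0,0,0,0,0,0,0,0,0,0,0,0,0,0,0,0,0,0,0,0,0,0,0,0,-0.01,0,0,0,0,0,0,-0.015,0,0,0,0,0,0,-0.015,0]
}}

```text
time_s: 3.65
tcp_pos: [0.5699, 0.034, 0.1434]
ee_rot: [[1.0, 0.002, -0.003], [0.002, -1.0, 0.001], [-0.003, -0.001, -1.0]]
wrist_force: [1.1, -0.3, -5.0]
gripper_width: 0.449
gripper_force: 30.0
```

```bash
python3 - <<'E'
from h import *
for i in range(3):
    s=r.sense();print(s["time_s"],s["tcp_pos"],s["wrist_force"],s["gripper_width"],s["gripper_force"]);r.capture("wrist")
E
```

```text
3.65 [0.56994703 0.03403997 0.14336613] [ 1.06181818 -0.28227977 -4.97840035] 0.4491892070962209 29.967359294823837
3.7 [0.57230865 0.03441568 0.14731529] [ 1.31313947  0.40178399 -2.49717566] 0.45156168605579955 29.96804125061317
3.75 [0.57252075 0.03455208 0.14627907] [ 0.96789318 -0.18754553 -4.59266877] 0.45014421261841403 29.967443051427836
```

>>> {"method": "drive_tool", "body": {
  "steps": [0,0,0,-0.021,0.031,-0.006,0,0,0,0,-0.021,0.031,-0.006,0,0,0,0,-0.021,0.031,-0.006,0,0,0,0,-0.021,0.031,-0.006,0,0,0,0,-0.021,0.031,-0.006,0,0,0,0,-0.021,0.031,-0.006,0,0,0,0,-0.021,0.031,-0.006,0,0,0,0,-0.021,0.031,-0.006,0,0,0,0,-0.021,0.031,-0.006,0,0,0,0,-0.021,0.031,-0.006,0]
}}

```text
time_s: 4.63
tcp_pos: [0.3598, -0.2774, 0.2034]
ee_rot: [[1.0, 0.002, -0.002], [0.002, -1.0, 0.002], [-0.002, -0.002, -1.0]]
wrist_force: [1.6, -0.2, -4.7]
gripper_width: 0.45
gripper_force: 30.0
```

>>> {"method": "drive_tool", "body": {
  "steps": [0,0,0,0,0,0,0,0,0,0,0,0,0,0,0,0,0,0,0,0,0]
}}

```text
time_s: 4.88
tcp_pos: [0.3612, -0.2767, 0.2034]
ee_rot: [[1.0, 0.001, -0.001], [0.001, -1.0, 0.002], [-0.001, -0.002, -1.0]]
wrist_force: [0.6, 1.2, -4.7]
gripper_width: 0.447
gripper_force: 30.0
```

```bash
python3 - <<'E'
from h import *
import pickle
a,P,s=look("pics/w2.png");pickle.dump(P,open("P2","wb"))
E
```

```text
t 4.8833 tcp [ 0.3612 -0.2767  0.2034] yaw 0.05 F [ 0.6  1.2 -4.7] w 0.4471334127427585 29.967403922782978
```

View pics/w2.png

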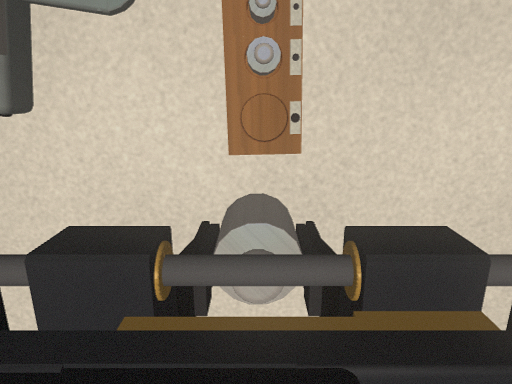

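The slot rim is a circle centred at (264,117), with the 200 g weight above it at (264,55). The held weight sits upright between the fingers, its far bottom edge at (258,194).

```bash
python3 - <<'E'
from h import *
import pickle
P=pickle.load(open("P2","rb"))
t=np.mean([r.sense()["tcp_pos"] for _ in range(1)],0)
s=ray("wrist",(264,117),.024,P);print("slot",s,"rim r",np.linalg.norm(ray("wrist",(241,117),.024,P)-ray("wrist",(287,117),.024,P))/2)
w2=ray("wrist",(264,51),.06,P);print("w200 dist",w2-s)
z=t[2]-.034
f=ray("wrist",(258,194),z,P);print("weight far edge",f,"tcp",t, "off x",f[0]-.02-t[0],"y",f[1]-t[1])
print(rel([s[0],s[1],.05]))
E
```

```text
slot [ 0.41537256 -0.28324819  0.024     ] rim r 0.021593002716282114
w200 dist [0.05333577 0.00089284 0.036     ]
weight far edge [ 0.38213005 -0.27753881  0.16947313] tcp [ 0.36161653 -0.27632973  0.20347313] off x 0.0005135181180267456 y -0.0012090884324272855
[0.054  0.0073 0.1534]
```

>>> {"method": "drive_tool", "body": {
  "steps": [0,0,0,0.0135,0.0015,0,0,0,0,0,0.0135,0.0015,0,0,0,0,0,0.0135,0.0015,0.016,0,0,0,0,0.013,0.0015,0.02,0,0,0,0,0,0,0.025,0,0,0,0,0,0,0.025,0,0,0,0,0,0,0.025,0,0,0,0,0,0,0.015,0,0,0,0,0,0,0.008,0,0,0,0,0,0,0,0]
}}

```text
time_s: 5.77
tcp_pos: [0.4153, -0.2818, 0.0684]
ee_rot: [[1.0, 0.004, -0.004], [0.004, -1.0, 0.001], [-0.004, -0.001, -1.0]]
wrist_force: [-0.2, 0.5, -5.5]
gripper_width: 0.455
gripper_force: 30.0
```

```bash
python3 - <<'E'
from h import *
import pickle
a,P,s=look("pics/w3.png");pickle.dump(P,open("P3","wb"))
cv2.imwrite("pics/w3c.png",cv2.resize(a[90:310,140:380],(720,660))[:600])
print(proj("wrist",[.4154,-.2832,.024],P))
E
```

```text
t 5.7667 tcp [ 0.4153 -0.2818  0.0684] yaw 0.24 F [-0.2  0.5 -5.5] w 0.4550414454429731 29.967243523715297
[258.79767191 222.69242898]
```

View pics/w3c.png

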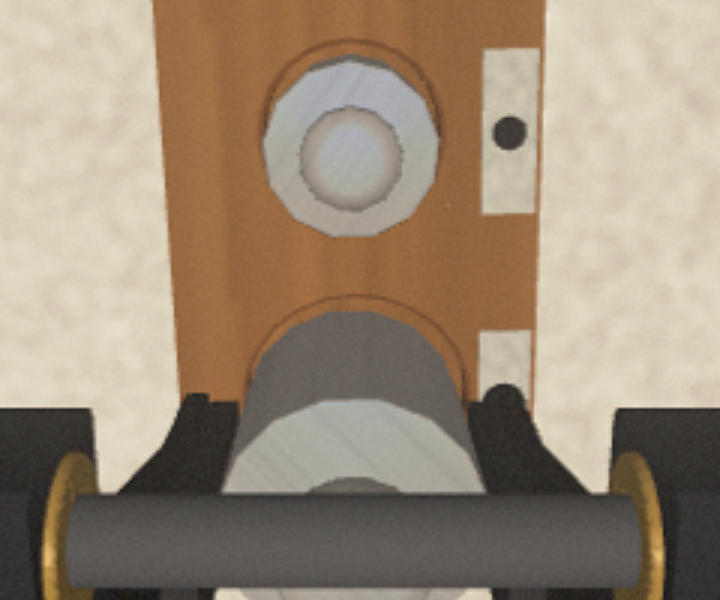

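```bash
python3 - <<'E'
from h import *
import pickle
P=pickle.load(open("P3","rb"))
for n,u,v,z in(("rim far",357,295,.024),("foot far",351,310,.0336),("riml",247,385,.024),("rimr",467,385,.024),("footl",249,385,.0336),("footr",461,385,.0336)):
    print(n,ray("wrist",(140+u/3,90+v/3),z,P))
E
```

```text
rim far [ 0.43660278 -0.28323298  0.024     ]
foot far [ 0.43636756 -0.28209565  0.0336    ]
riml [ 0.41808851 -0.26156111  0.024     ]
rimr [ 0.41822787 -0.30505086  0.024     ]
footl [ 0.42165978 -0.26299551  0.0336    ]
footr [ 0.42178722 -0.30276558  0.0336    ]
```

>>> {"method": "drive_tool", "body": {
  "steps": [0,0,0,-0.0015,0.001,0,0,0,0,0,0,0,0.006,0,0,0,0,0,0,0.005,0,0,0,0,0,0,0.004,0,0,0,0,0,0,0.003,0,0,0,0,0,0,0.001,0,0,0,0,0,0,0,0,0,0,0,0,0,0,0]
}}

```text
time_s: 6.48
tcp_pos: [0.4138, -0.2841, 0.0515]
ee_rot: [[1.0, 0.002, -0.0], [0.002, -1.0, -0.0], [-0.0, 0.0, -1.0]]
wrist_force: [-0.7, -0.6, -5.3]
gripper_width: 0.447
gripper_force: 30.0
```

>>> {"method": "drive_tool", "body": {
  "steps": [0,0,0,0,0,0.001,0,0,0,0,0,0,0.001,0,0,0,0,0,0,0.001,0,0,0,0,0,0,0,0,0,0,0,0,0,0,0]
}}

```text
time_s: 6.9
tcp_pos: [0.4139, -0.284, 0.0493]
ee_rot: [[1.0, 0.003, 0.0], [0.003, -1.0, -0.0], [0.0, 0.0, -1.0]]
wrist_force: [-2.2, 2.7, 4.0]
gripper_width: 0.455
gripper_force: 30.0
```

>>> {"method": "drive_tool", "body": {
  "steps": [0,0,0,0,0,0,0.6,0,0,0,0,0,0,0.7,0,0,0,0,0,0,0.8,0,0,0,0,0,0,0.9,0,0,0,0,0,0,0.9,0,0,0,0,0,-0.01,0.9,0,0,0,0,0,-0.02,0.9,0,0,0,0,0,-0.03,0.9,0,0,0,0,0,-0.04,0.9,0,0,0,0,0,-0.04,0.9]
}}

```text
time_s: 7.73
tcp_pos: [0.4131, -0.2839, 0.1895]
ee_rot: [[1.0, 0.002, -0.002], [0.002, -1.0, 0.0], [-0.002, -0.0, -1.0]]
wrist_force: [2.3, -0.7, -0.5]
gripper_width: 0.893
gripper_force: 0.0
```

```bash
python3 - <<'E'
from h import *
import pickle
a,P,s=look("pics/w4.png");pickle.dump(P,open("P4","wb"))
A,B=[ray("top",(u/1.5625,v/1.5625),.04) for u,v in((277,252),(231,361))]
print((A+B)/2,np.degrees(np.arctan2(A[1]-B[1],A[0]-B[0])))
E
```

```text
t 7.7333 tcp [ 0.4131 -0.2839  0.1895] yaw 0.13 F [ 2.3 -0.7 -0.5] w 0.8934329373000411 0.0
[0.49165673 0.31276047 0.04      ] -19.359914549160074
```

>>> {"method": "drive_tool", "body": {
  "steps": [0,0,0,0.005,-0.035,-0.01,0.9,0,0,0,0.005,-0.035,-0.01,0.9,0,0,0,0.005,-0.035,-0.01,0.9,0,0,0,0.005,-0.035,-0.01,0.9,0,0,0,0.005,-0.035,-0.01,0.9,0,0,0,0.005,-0.035,0,0.9,0,0,0,0.005,-0.035,0,0.9,0,0,0,0.005,-0.035,0,0.9,0,0,0,0.005,-0.035,0,0.9,0,0,0,0.005,-0.035,0,0.9]
}}

```text
time_s: 8.62
tcp_pos: [0.4629, 0.0679, 0.2386]
ee_rot: [[1.0, 0.002, 0.001], [0.002, -1.0, 0.0], [0.001, -0.0, -1.0]]
wrist_force: [0.5, -1.5, -0.5]
gripper_width: 0.9
gripper_force: 0.0
```

>>> {"method": "drive_tool", "body": {
  "steps": [0,0,0,0.005,-0.035,0,0.9,0,0,0,0.005,-0.035,0,0.9,0,0,0,0.005,-0.035,0,0.9,0,0,0,0.005,-0.035,0,0.9,0,0,0,0.005,-0.035,0,0.9,0,0,0,0.003,-0.035,0,0.9,0,0,0,0,-0.035,0,0.9,0,0,0.113,0,0,0,0.9,0,0,0.113,0,0,0,0.9,0,0,0.113,0,0,0,0.9]
}}

```text
time_s: 9.45
tcp_pos: [0.4903, 0.3121, 0.2376]
ee_rot: [[0.942, -0.335, -0.001], [-0.335, -0.942, -0.001], [-0.0, 0.001, -1.0]]
wrist_force: [0.2, -0.3, -0.3]
gripper_width: 0.899
gripper_force: 0.0
```

>>> {"method": "drive_tool", "body": {
  "steps": [0,0,0,0,0,0,0.9,0,0,0,0,0,0,0.9]
}}

```text
time_s: 9.62
tcp_pos: [0.4905, 0.3112, 0.2382]
ee_rot: [[0.945, -0.328, -0.0], [-0.328, -0.945, -0.0], [-0.0, 0.0, -1.0]]
wrist_force: [-1.2, 0.7, 1.1]
gripper_width: 0.897
gripper_force: 0.0
```

```bash
python3 - <<'E'
from h import *
import pickle
a,P,s=look("pics/w5.png");pickle.dump(P,open("P5","wb"))
E
```

```text
t 9.6167 tcp [0.4905 0.3112 0.2382] yaw -19.13 F [-1.2  0.7  1.1] w 0.8971187131643199 0.0
```

View pics/w5.png

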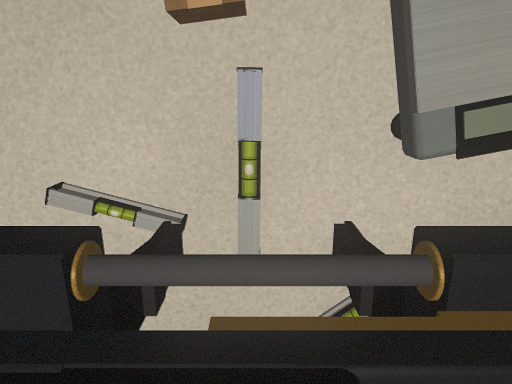

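The level lies straight along the image: vial centre (249,169), far end (249,68), and it is aligned with the tool. The smaller ones are at (116,210) and (340,312).

```bash
python3 - <<'E'
from h import *
import pickle
P=pickle.load(open("P5","rb"))
v=ray("wrist",(249.5,169),.04,P);e=ray("wrist",(249.5,69.5),.04,P);l=ray("wrist",(249.3,240),.04,P)
print(v,e,np.linalg.norm(e-v),np.degrees(np.arctan2(*(e-v)[[1,0]])),np.degrees(np.arctan2(*(e-l)[[1,0]])))
print("width",np.linalg.norm(ray("wrist",(237.5,110),.04,P)-ray("wrist",(262,110),.04,P)),rel([v[0],v[1],.030]),rel([*(e+(l-e)/np.linalg.norm(l-e)*.1)[:2],.03]))
E
```

```text
[0.4938613  0.31804014 0.04      ] [0.58554673 0.28547219 0.04      ] 0.09729794106922669 -19.55575134364736 -19.62687667604305
width 0.02421827173215749 [ 0.0009 -0.0077  0.2083] [-0.0018 -0.0079  0.2083]
```

>>> {"method": "drive_tool", "body": {
  "steps": [0,0,0,0,-0.006,0.03,0.9,0,0,0,0,0,0.035,0.9,0,0,0,0,0,0.035,0.9,0,0,0,0,0,0.035,0.9,0,0,0,0,0,0.03,0.9,0,0,0,0,0,0.023,0.9,0,0,0,0,0,0.014,0.9,0,0,0,0,0,0.006,0.8,0,0,0,0,0,0,0.6,0,0,0,0,0,0,0.4]
}}

```text
time_s: 10.5
tcp_pos: [0.493, 0.3171, 0.0311]
ee_rot: [[0.944, -0.33, 0.001], [-0.33, -0.944, 0.001], [0.001, -0.001, -1.0]]
wrist_force: [-0.5, 0.3, -0.0]
gripper_width: 0.755
gripper_force: 0.0
```

>>> {"method": "drive_tool", "body": {
  "steps": [0,0,0,0,0,0,0,0,0,0,0,0,0,0,0,0,0,0,0,0,0,0,0,0,0,0,0,0,0,0,0,0,0,0,0,0,0,0,0,0,0,0]
}}

```text
time_s: 11.0
tcp_pos: [0.4929, 0.3174, 0.031]
ee_rot: [[0.944, -0.33, 0.001], [-0.33, -0.944, 0.002], [0.001, -0.002, -1.0]]
wrist_force: [0.6, 2.3, 0.8]
gripper_width: 0.303
gripper_force: 0.9
```

>>> {"method": "drive_tool", "body": {
  "steps": [0,0,0,0,0,0,0,0,0,0,0,0,0,0,0,0,0,0,0,0,0,0,0,0,0,0,0,0,0,0,0,0,0,-0.02,0,0,0,0,0,0,-0.03,0,0,0,0,0,0,-0.035,0,0,0,0,0,0,-0.035,0,0,0,0,0,0,-0.01,0,0,0,0,0,0,0,0]
}}

```text
time_s: 11.83
tcp_pos: [0.493, 0.3173, 0.1629]
ee_rot: [[0.944, -0.331, 0.003], [-0.331, -0.944, 0.003], [0.002, -0.004, -1.0]]
wrist_force: [0.4, -0.1, -3.9]
gripper_width: 0.276
gripper_force: 30.0
```

>>> {"method": "drive_tool", "body": {
  "steps": [0,0,0,0.018,0.0246,0,0,0,0,0,0.018,0.0246,0,0,0,0,0,0.018,0.0246,0,0,0,0,0,0.018,0.0246,0,0,0,0,0,0.018,0.0246,0,0,0,0,0,0.018,0.0246,0,0,0,0,0,0.018,0.0246,0,0,0,0,0,0.018,0.0246,0,0,0,0,0,0.018,0.0246,0,0,0,0,0,0.018,0.0246,0,0]
}}

```text
time_s: 12.67
tcp_pos: [0.5787, 0.0232, 0.1566]
ee_rot: [[0.943, -0.331, -0.008], [-0.331, -0.943, -0.001], [-0.007, 0.004, -1.0]]
wrist_force: [-0.1, 0.5, -3.1]
gripper_width: 0.275
gripper_force: 30.0
```

>>> {"method": "drive_tool", "body": {
  "steps": [0,0,0.124,0,0,0,0,0,0,0.124,0,0,0,0,0,0,0.124,0,0,0,0,0,0,0.124,0,0,0,0,0,0,0.124,0,0,0,0,0,0,0.124,0,0,0,0,0,0,0.124,0,0,0,0,0,0,0.124,0,0,0,0,0,0,0.124,0,0,0,0,0,0,0.124,0,0,0,0]
}}

```text
time_s: 13.5
tcp_pos: [0.5785, 0.0246, 0.1565]
ee_rot: [[-0.013, -1.0, -0.008], [-1.0, 0.013, -0.001], [0.001, 0.008, -1.0]]
wrist_force: [-0.5, -0.0, -3.4]
gripper_width: 0.273
gripper_force: 30.0
```

>>> {"method": "drive_tool", "body": {
  "steps": [0,0,0.12,0,0,0,0,0,0,0,0,0,0,0,0,0,0,0,0,0,0]
}}

```text
time_s: 13.75
tcp_pos: [0.5793, 0.0247, 0.1576]
ee_rot: [[-0.123, -0.992, -0.006], [-0.992, 0.123, -0.001], [0.002, 0.006, -1.0]]
wrist_force: [-0.0, 0.2, -3.6]
gripper_width: 0.274
gripper_force: 30.0
```

```bash
python3 - <<'E'
from h import *
a,P,s=look("pics/w6.png")
print(rel([.582,.0255,.101]))
E
```

```text
t 13.75 tcp [0.5793 0.0247 0.1576] yaw -97.09 F [-0.   0.2 -3.6] w 0.273955393665822 29.97719124890864
[-0.001  -0.0024  0.0573]
```

>>> {"method": "drive_tool", "body": {
  "steps": [0,0,0.01,0,0,0.015,0,0,0,0,0,0,0.015,0,0,0,0,0,0,0.012,0,0,0,0,0,0,0.006,0,0,0,0,0,0,0.003,0,0,0,0,0,0,0.001,0,0,0,0,0,0,0,0,0,0,0,0,0,0,0]
}}

```text
time_s: 14.47
tcp_pos: [0.5816, 0.0252, 0.1092]
ee_rot: [[-0.135, -0.991, 0.001], [-0.991, 0.135, 0.0], [-0.0, -0.001, -1.0]]
wrist_force: [-0.2, 0.1, -3.4]
gripper_width: 0.269
gripper_force: 30.0
```

>>> {"method": "drive_tool", "body": {
  "steps": [0,0,0,0,0,0.003,0,0,0,0,0,0,0.002,0,0,0,0,0,0,0.001,0,0,0,0,0,0,0.001,0,0,0,0,0,0,0.001,0,0,0,0,0,0,0,0]
}}

```text
time_s: 14.97
tcp_pos: [0.5812, 0.0251, 0.1008]
ee_rot: [[-0.135, -0.991, 0.0], [-0.991, 0.135, -0.0], [-0.0, -0.0, -1.0]]
wrist_force: [-1.5, 0.1, -2.4]
gripper_width: 0.268
gripper_force: 30.0
```

>>> {"method": "drive_tool", "body": {
  "steps": [0,0,0,0,0,0.0005,0,0,0,0,0,0,0.0005,0,0,0,0,0,0,0,0]
}}

```text
time_s: 15.22
tcp_pos: [0.5812, 0.0251, 0.1006]
ee_rot: [[-0.135, -0.991, 0.001], [-0.991, 0.135, -0.0], [0.0, -0.001, -1.0]]
wrist_force: [-2.0, 0.1, 4.5]
gripper_width: 0.273
gripper_force: 30.0
```

>>> {"method": "drive_tool", "body": {
  "steps": [0,0,0,0,0,0,0.4,0,0,0,0,0,0,0.5,0,0,0,0,0,0,0.6,0,0,0,0,0,0,0.6,0,0,0,0,0,-0.01,0.6,0,0,0,0,0,-0.03,0.6,0,0,0,-0.02,0,-0.03,0.6,0,0,0,-0.025,0,-0.03,0.6,0,0,0,0,0,0,0.6,0,0,0,0,0,0,0.6]
}}

```text
time_s: 16.05
tcp_pos: [0.5884, 0.0712, 0.2024]
ee_rot: [[-0.134, -0.991, 0.006], [-0.991, 0.134, 0.002], [-0.003, -0.005, -1.0]]
wrist_force: [-0.4, -1.3, -1.2]
gripper_width: 0.602
gripper_force: 0.0
```

>>> {"method": "drive_tool", "body": {
  "steps": [0,0,0,0,0,0,0.6,0,0,0,0,0,0,0.6,0,0,0,0,0,0,0.6,0,0,0,0,0,0,0.6,0,0,0,0,0,0,0.6,0,0,0,0,0,0,0.6,0,0,0,0,0,0,0.6,0,0,0,0,0,0,0.6]
}}

```text
time_s: 16.72
tcp_pos: [0.5871, 0.0696, 0.1994]
ee_rot: [[-0.136, -0.991, -0.0], [-0.991, 0.136, -0.0], [0.0, 0.0, -1.0]]
wrist_force: [-0.4, -0.2, -0.6]
gripper_width: 0.597
gripper_force: 0.0
```

```bash
python3 - <<'E'
from h import *
import pickle
a,P,s=look("pics/w7.png");pickle.dump(P,open("P7","wb"))
c=a[60:230,200:310]
cv2.imwrite("pics/w7c.png",np.hstack([cv2.resize(a,(512,384)),cv2.resize(c,(248,384),interpolation=cv2.INTER_CUBIC)]))
E
```

```text
t 16.7167 tcp [0.5871 0.0696 0.1994] yaw -97.8 F [-0.4 -0.2 -0.6] w 0.5967918717721992 0.0
```

View pics/w7c.png

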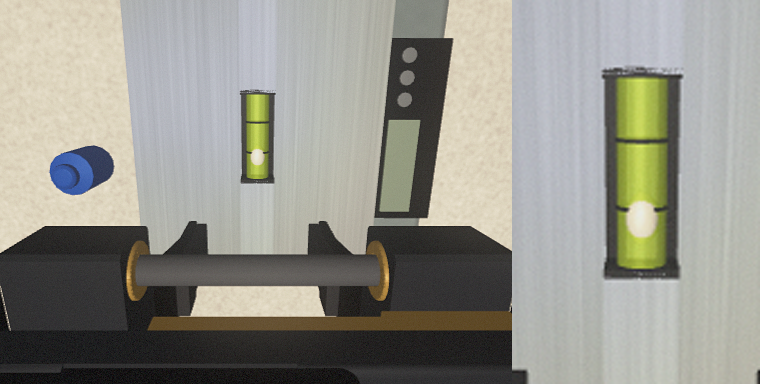

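The bubble sits at (257,157), with lines at rows 122 and 153 (centre 137.5). That is about 13.4 mm towards the +y end, so the foot side is low, as expected. The knob needs about 1.9 rad clockwise.

>>> {"method": "drive_tool", "body": {
  "steps": [0,0,0,0.0305,0.0035,0,0.6,0,0,0,0.0305,0.0035,0,0.6,0,0,0,0.0305,0.0035,0,0.6,0,0,0,0.0305,0.0035,0,0.6,0,0,0,0.0305,0.0035,0,0.6,0,0,0,0.0305,0.0035,0,0.6,0,0,0,0.0305,0.0035,0,0.6,0,0,0,0,0,0,0.6,0,0,0,0,0,0,0.6]
}}

```text
time_s: 17.52
tcp_pos: [0.5335, -0.1398, 0.1997]
ee_rot: [[-0.138, -0.99, 0.0], [-0.99, 0.138, -0.0], [-0.0, -0.0, -1.0]]
wrist_force: [0.7, 0.5, 0.2]
gripper_width: 0.603
gripper_force: 0.0
```

```bash
cat >> h.py <<'E'
def bubble(fn):
    "bubble offset in mm; + = towards image bottom (tool -x)"
    a,P,s=look(fn);c=proj("wrist",[.581,.0255,.11],P);u,v=c.round().astype(int);print("vial expected",u,v)
    v0,u0=max(v-60,0),max(u-30,0);g=a[v0:v+60,u0:u+30].astype(int)
    green=(g[...,1]-g[...,0]>50)                      # vial liquid
    uc=int(np.median(np.nonzero(green)[1]));rows=np.nonzero(green[:,uc-5:uc+6].any(1))[0];lo,hi=rows[0],rows[-1]
    sub=g[lo+4:hi-3,uc-8:uc+9];pale=sub.min(2)>130
    bub=np.nonzero(pale)[0].mean();side=np.concatenate([sub[:,:4],sub[:,-4:]],1).sum(2).mean(1)
    n=len(side);h=n//2;k=[np.argmin(side[6:h-3])+6,np.argmin(side[h+3:n-6])+h+3]
    def fine(i):w=np.clip(np.median(side)-side[i-2:i+3],0,None);return (w*np.arange(i-2,i+3)).sum()/w.sum()
    k=[fine(i) for i in k];mm=(bub-(k[0]+k[1])/2)*21/(k[1]-k[0])
    print("rows lines",np.round(np.array(k)+lo+4+v0,1),"bubble",round(bub+lo+4+v0,1),"px",pale.sum(),"offset mm",round(mm,2));return mm
E
python3 - <<'E'
from h import *
a,P,s=look("pics/w8.png")
print(rel([.5335,-.139,.081]))
class F:  # check the bubble reader on the stored picture
    def sense(_):return s
    def camera_params(_,n):
        import pickle;return pickle.load(open("P7","rb"))
    def capture(_,n):return cv2.imread("pics/w7.png")
import h;h.r=F();h.bubble("pics/x.png")
E
```

```text
t 17.5167 tcp [ 0.5335 -0.1398  0.1997] yaw -97.95 F [0.7 0.5 0.2] w 0.6029677925067053 0.0
[0.0002 0.0004 0.1187]
t 17.5167 tcp [ 0.5335 -0.1398  0.1997] yaw -97.95 F [0.7 0.5 0.2] w 0.6029677925067053 0.0
vial expected 258 139
rows lines [121.9 152.2] bubble 156.6 px 179 offset mm 13.58
```

>>> {"method": "drive_tool", "body": {
  "steps": [0,0,0,0,0,0.03,0.6,0,0,0,0,0,0.035,0.6,0,0,0,0,0,0.03,0.6,0,0,0,0,0,0.018,0.6,0,0,0,0,0,0.006,0.6,0,0,0,0,0,0,0,0,0,0,0,0,0,0,0,0,0,0,0,0,0,0,0,0,0,0,0,0,0,0,0,0,0,0,0]
}}

```text
time_s: 18.4
tcp_pos: [0.5331, -0.138, 0.0818]
ee_rot: [[-0.136, -0.991, -0.001], [-0.991, 0.136, 0.001], [-0.001, 0.001, -1.0]]
wrist_force: [-3.2, 4.3, 4.8]
gripper_width: 0.407
gripper_force: 30.0
```

>>> {"method": "drive_tool", "body": {
  "steps": [0,0,0,0,0,0,0,0,0,0,0,0,0,0]
}}

```text
time_s: 18.57
tcp_pos: [0.5331, -0.138, 0.0818]
ee_rot: [[-0.136, -0.991, -0.001], [-0.991, 0.136, 0.001], [-0.001, 0.001, -1.0]]
wrist_force: [-3.8, 3.7, 4.2]
gripper_width: 0.403
gripper_force: 30.0
```

>>> {"method": "drive_tool", "body": {
  "steps": [0,0,0.12,0,0,0,0,0,0,0.12,0,0,0,0,0,0,0.12,0,0,0,0,0,0,0.12,0,0,0,0,0,0,0.12,0,0,0,0,0,0,0.12,0,0,0,0,0,0,0.12,0,0,0,0,0,0,0.12,0,0,0,0,0,0,0.12,0,0,0,0,0,0,0.12,0,0,0,0]
}}

```text
time_s: 19.4
tcp_pos: [0.5329, -0.1377, 0.0818]
ee_rot: [[-0.974, -0.227, -0.001], [-0.227, 0.974, 0.001], [0.001, 0.001, -1.0]]
wrist_force: [-4.5, 5.0, 4.9]
gripper_width: 0.406
gripper_force: 30.0
```

>>> {"method": "drive_tool", "body": {
  "steps": [0,0,0.115,0,0,0,0,0,0,0.115,0,0,0,0,0,0,0.115,0,0,0,0,0,0,0.115,0,0,0,0,0,0,0.115,0,0,0,0,0,0,0.115,0,0,0,0,0,0,0,0,0,0,0,0,0,0,0,0,0,0,0]
}}

```text
validation failed for argument at $.st...
```

>>> {"method": "drive_tool", "body": {
  "steps": [0,0,0.115,0,0,0,0,0,0,0.115,0,0,0,0,0,0,0.115,0,0,0,0,0,0,0.115,0,0,0,0,0,0,0.115,0,0,0,0,0,0,0.115,0,0,0,0,0,0,0,0,0,0,0]
}}

```text
time_s: 19.98
tcp_pos: [0.5329, -0.1375, 0.0818]
ee_rot: [[-0.896, 0.444, -0.001], [0.444, 0.896, 0.001], [0.001, 0.001, -1.0]]
wrist_force: [-4.9, 6.4, 5.2]
gripper_width: 0.402
gripper_force: 30.0
```

>>> {"method": "drive_tool", "body": {
  "steps": [0,0,0,0,0,0,0.6,0,0,0,0,0,0,0.6,0,0,0,0,0,0,0.6,0,0,0,0,0,-0.01,0.6,0,0,0,0,0,-0.03,0.6,0,0,0,0,0,-0.04,0.6,0,0,-0.12,0,0,-0.04,0.6,0,0,-0.12,0,0,0,0.6,0,0,-0.12,0,0,0,0.6,0,0,-0.12,0,0,0,0.6]
}}

```text
time_s: 20.82
tcp_pos: [0.5346, -0.1387, 0.2027]
ee_rot: [[-1.0, -0.031, 0.004], [-0.031, 1.0, 0.0], [-0.004, -0.0, -1.0]]
wrist_force: [-0.0, 0.1, -0.4]
gripper_width: 0.598
gripper_force: 0.0
```

>>> {"method": "drive_tool", "body": {
  "steps": [0,0,-0.12,0,0,0,0.6,0,0,-0.12,0,0,0,0.6,0,0,-0.12,0,0,0,0.6,0,0,-0.12,0,0,0,0.6,0,0,-0.12,0,0,0,0.6,0,0,-0.12,0,0,0,0.6,0,0,-0.115,0,0,0,0.6,0,0,-0.115,0,0,0,0.6,0,0,-0.115,0,0,0,0.6,0,0,-0.115,0,0,0,0.6]
}}

```text
time_s: 21.65
tcp_pos: [0.5343, -0.1388, 0.2016]
ee_rot: [[-0.353, -0.936, 0.002], [-0.936, 0.353, -0.0], [-0.0, -0.002, -1.0]]
wrist_force: [-0.1, 0.2, -0.6]
gripper_width: 0.602
gripper_force: 0.0
```

>>> {"method": "drive_tool", "body": {
  "steps": [0,0,-0.115,-0.03,-0.0035,0,0.6,0,0,-0.115,-0.03,-0.0035,0,0.6,0,0,0,-0.03,-0.0035,0,0.6,0,0,0,-0.03,-0.0035,0,0.6,0,0,0,-0.03,-0.0035,0,0.6,0,0,0,-0.03,-0.0035,0,0.6,0,0,0,-0.03,-0.0035,0,0.6,0,0,0,0,0,0,0.6,0,0,0,0,0,0,0.6,0,0,0,0,0,0,0.6]
}}

```text
time_s: 22.48
tcp_pos: [0.5964, 0.0624, 0.201]
ee_rot: [[-0.135, -0.991, 0.0], [-0.991, 0.135, -0.0], [0.0, -0.0, -1.0]]
wrist_force: [0.8, -0.5, -0.1]
gripper_width: 0.601
gripper_force: 0.0
```

```bash
python3 - <<'E'
from h import *
bubble("pics/b1.png");print(rel([.5335,-.139,.081]))
E
```

```text
t 22.4833 tcp [0.5964 0.0624 0.201 ] yaw -97.79 F [ 0.8 -0.5 -0.1] w 0.6014591166174859 0.0
vial expected 273 148
rows lines [131.  160.9] bubble 146.6 px 185 offset mm 0.47
[0.2076 0.0349 0.12  ]
```

>>> {"method": "drive_tool", "body": {
  "steps": [0,0,0,-0.008,0.005,0,0,0,0,0,-0.008,0.005,0,0,0,0,0,0,0,0,0,0,0,0,0,0,0,0,0,0,0,0,0,0.01,0,0,0,0,0,0,0.015,0,0,0,0,0,0,0.015,0,0,0,0,0,0,0.012,0,0,0,0,0,0,0.006,0,0,0,0,0,0,0,0]
}}

```text
time_s: 23.37
tcp_pos: [0.5876, 0.0794, 0.1403]
ee_rot: [[-0.136, -0.991, -0.004], [-0.991, 0.136, -0.001], [0.002, 0.004, -1.0]]
wrist_force: [0.1, -0.4, -0.4]
gripper_width: 0.016
gripper_force: 0.0
```

```bash
python3 - <<'E'
from h import *
bubble("pics/b2.png");print(rel([.5884,.080,.129]))
a=cv2.imread("pics/b2.png")
cv2.imwrite("pics/b2c.png",cv2.resize(a[20:290,130:390],(600,623))[:600])
E
```

```text
t 23.3667 tcp [0.5876 0.0794 0.1403] yaw -97.82 F [ 0.1 -0.4 -0.4] w 0.016474338616004565 0.0
vial expected 256 134
rows lines [111.8 152.8] bubble 133.0 px 336 offset mm 0.37
[-0.0004  0.      0.0126]
```

View pics/b2c.png

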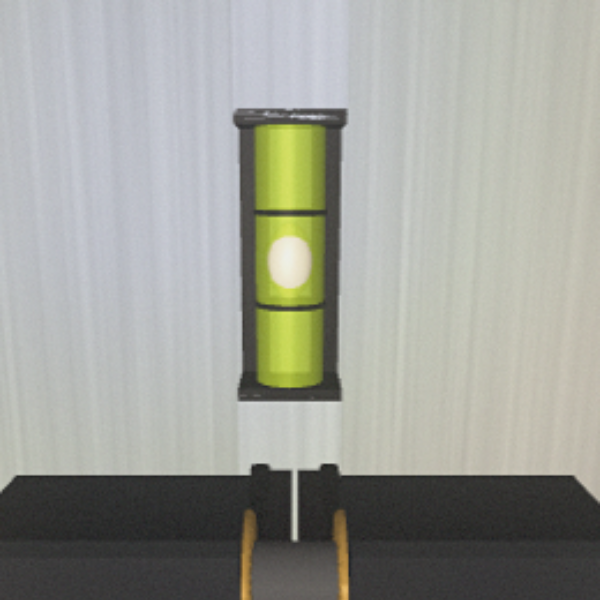

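The bubble (crop (290,262)) sits evenly between its lines at rows 212 and 307, 0.4 mm off centre. The closed fingers are above the level. Pressing now.

>>> {"method": "drive_tool", "body": {
  "steps": [0,0,0,0,0,0.004,0,0,0,0,0,0,0.003,0,0,0,0,0,0,0.002,0,0,0,0,0,0,0.001,0,0,0,0,0,0,0,0]
}}

```text
time_s: 23.83
tcp_pos: [0.5887, 0.0799, 0.1325]
ee_rot: [[-0.136, -0.991, -0.0], [-0.991, 0.136, -0.0], [0.0, 0.0, -1.0]]
wrist_force: [-0.3, -0.5, 0.1]
gripper_width: 0.01
gripper_force: 0.0
```

>>> {"method": "drive_tool", "body": {
  "steps": [0,0,0,0,0,0.001,0,0,0,0,0,0,0.001,0,0,0,0,0,0,0.001,0,0,0,0,0,0,0,0]
}}

```text
time_s: 24.17
tcp_pos: [0.5888, 0.08, 0.1296]
ee_rot: [[-0.135, -0.991, 0.0], [-0.991, 0.135, 0.0], [-0.0, -0.0, -1.0]]
wrist_force: [0.8, -0.3, 0.4]
gripper_width: 0.004
gripper_force: 0.0
```

>>> {"method": "drive_tool", "body": {
  "steps": [0,0,0,0,0,0.0005,0,0,0,0,0,0,0.0005,0,0,0,0,0,0,0,0]
}}

```text
time_s: 24.42
tcp_pos: [0.5888, 0.08, 0.1295]
ee_rot: [[-0.135, -0.991, 0.001], [-0.991, 0.135, -0.0], [0.0, -0.001, -1.0]]
wrist_force: [-2.2, 0.6, 4.9]
gripper_width: 0.005
gripper_force: 2.3
```

>>> {"method": "drive_tool", "body": {
  "steps": [0,0,0,0,0,0.0005,0,0,0,0,0,0,0.0005,0,0,0,0,0,0,0,0,0,0,0,0,0,0,0]
}}

```text
time_s: 24.75
tcp_pos: [0.589, 0.08, 0.1294]
ee_rot: [[-0.135, -0.991, 0.001], [-0.991, 0.135, -0.0], [-0.0, -0.001, -1.0]]
wrist_force: [-3.8, 0.5, 9.7]
gripper_width: 0.004
gripper_force: 4.5
```

```bash
python3 - <<'E'
from h import *
bubble("pics/b3.png")
E
```

```text
t 24.75 tcp [0.589  0.08   0.1294] yaw -97.75 F [-3.8  0.5  9.7] w 0.0038980116908096185 4.517397698073182
vial expected 259 135
rows lines [110.9 154.8] bubble 133.3 px 366 offset mm 0.22
```

>>> {"method": "drive_tool", "body": {
  "steps": [0,0,0,0,0,0.0005,0,0,0,0,0,0,0,0,0,0,0,0,0,0,0,0,0,0,0,0,0,0,0,0,0,0,0,0,0,0,0,0,0,0,0,0,0,0,0,0,0,0,0,0,0,0,0,0,0,0,0,0,0,0,0,0,0]
}}

```text
time_s: 25.55
tcp_pos: [0.589, 0.0799, 0.1294]
ee_rot: [[-0.135, -0.991, 0.002], [-0.991, 0.135, -0.0], [-0.0, -0.002, -1.0]]
wrist_force: [-4.6, 1.4, 10.8]
gripper_width: 0.001
gripper_force: 5.5
```

```bash
python3 - <<'E'
from h import *
bubble("pics/b4.png");a=cv2.imread("pics/b4.png")
t=r.capture("top")[90:260,200:420]
cv2.imwrite("pics/end.png",np.hstack([cv2.resize(a[60:260,150:360],(315,300)),cv2.resize(t,(388,300))]))
E
```

```text
t 25.55 tcp [0.589  0.0799 0.1294] yaw -97.75 F [-4.6  1.4 10.8] w 0.0011655676451376 5.517446750473027
vial expected 259 135
rows lines [111.  154.8] bubble 132.7 px 370 offset mm -0.07
```

View pics/end.png

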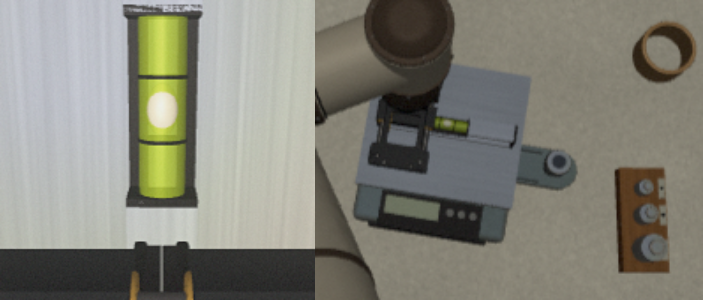

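The bubble is centred under an 11 N press, at left panel (162,110) between lines at rows 76 and 143. The weight stands in its slot at right panel (653,248).

```bash
python3 -c "
from station import r
print(r.finish_job())"
```

```text
the job is handed in; nothing more can be done
None
```

The job is handed in at about 26 s: the weight is in its slot, the level lies across the middle of the pan, and the bubble read within 0.1 mm of centre while the fingers pressed with about 11 N.

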